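Brush and scraper back in the carver's tool tray

TASK

Tidy the carving bench: lay the wide flat brush in the long empty compartment of the wooden tray and the scraper in the shorter compartment that runs crosswise at the tray's end, each lying flat on the compartment's floor inside its walls, either way round. Set them down rather than dropping them.

Things in the scene. Friction and masses are not known exactly. Their poses are not given: they have to be found in the camera images.
- brush: wide flat brush, 210 mm long, 60 wide, 20 thick (all in mm), 0.13 kg (not the similar thin one, 16 wide, 156 long). Origin: centre of its underside and balance point; x towards the bristles, z up. Pale wood handle 24 wide, 20 thick from x = -105 to +25; steel ferrule 60 wide to +55; rigid brown bristles 56 wide, 16 thick to +105. Pinch it across the handle at the origin.
- scraper: scraper, 165 mm long, 62 wide, 20 thick (all in mm), 0.14 kg. Origin: centre of its underside and balance point; x towards the blade, z up. Pale wood handle 26 wide, 20 thick from x = -82 to +17; steel neck 22 wide, 14 high to +31; flat steel blade 62 wide, 4 thick, level with the underside, to +82. Pinch it across the handle at the origin.
- brush_bay (a point): floor centre, 6 mm above the bench, of the brush's compartment: 246 mm long (y) x 92 wide (x), walls 8 thick, 10 above the floor. Fixed wooden tray, 216 (x) x 364 (y) x 16 high, yaw within 0.3 rad of world; same axes, z up. This long compartment is on the robot's side; the one beyond it is full of chisels, tops 22 above the bench. A finger gap of 50 mm lets go clear of the walls.
- scraper_bay (a point): floor centre, 6 mm above the bench, of the scraper's compartment at the tray's left (+y) end: 200 mm long (x) x 94 wide (y), crosswise to the brush's; tray axes, z up; walls 8 thick, 10 above the floor. A finger gap of 50 mm lets go clear of the walls.
Mind the look-alikes: they are no part of the job. What is shaped like the brush but turquoise is not meant.

How it is judged:
By the outcome, as a careful person would: the job done as asked, in the order asked, and still so for the second after the job is handed in, with the robot touching nothing.
It also fails if it takes over 64 s, if anything falls off the work surface, if the arm or the gripper's body presses on something with over 40 N, if the wrist force passes 120 N, or if a joint passes its speed limit or range.

ROBOT

A 6-joint arm with a two-finger parallel gripper is mounted at the origin on the work surface. World frame = base frame: x ahead of the robot, y to its left, z up, the work surface at z = 0. Lengths are in m, angles in rad, forces in N, time in s.
With the tool pointing down it reaches from about 0.425 to 0.95 m from the base axis. Payload 3.5 kg.
Tool frame: the origin (TCP) lies midway between the tips of the shut fingers; the grasp point (between the pads) lies 19 mm behind it; z points along the fingers, y is the line along which they close (so a half turn about z gives the same grasp; the last joint's range is limited). The gripper opens to 85 mm and grips with 20 to 120 N. Pads are 22 mm wide; open, the fingers measure 114 mm over their backs; the gripper's body (76 mm by 85 mm) begins 54 mm behind the grasp point. The pads swing forward as they close: fully open they stand 13 mm farther back than shut.
Start: joints at [-1.468, 0.286, 1.577, -0, 1.279, -0.15], TCP at [0.169, -0.654, 0.231] pointing down, gripper open.
Joint ranges: [-2.77, 2.77], [-0.9, 2.22], [0.21, 2.48], [-1.53, 4.67], [0.24, 2.81], [-2.84, 2.84]. Speed limits (rad/s): [2.79, 2.79, 3.14, 3.14, 3.14, 3.14].

INTERFACE

Orientations are given as a unit quaternion [x, y, z, w].
In Python, from plant import get_state, read_camera, ctrl gives the robot as it stands.
- The arm moves only by the shell command python3 -m crank 'ROWS' [FORCE]. ROWS is JSON, a list of rows, each a list of 3 entries, a list of its own where there are three numbers: the shift along the tool's x, y, z in mm, then the turn about the tool's z in degrees, then the closure in counts, from 0 (fully open) to 255 (shut). In form: [[[tx, ty, tz], yaw, claw], ...]. A call has 1 to 10 rows; each row is the pose to reach, as a shift and turn from the pose commanded when the call began, along the tool's axes at that moment; what a row does not reach only later rows make up. A row lasts 1/10 s, in which the tool goes at most 50 mm and 8.59 degrees, less where a joint would pass 70% of its speed; a pose out of reach is approached as far as the arm can. A call with a gripper value outside its range is refused whole. The fingers move at their own pace and stop on an object; FORCE is the grip in N (left out, the last holds). Time passes only in rows, so rows that repeat a pose let the fingers close. It gives the time, the measured TCP pose, the force, the opening and the grip force at its end, in the units of the state.
- get_state(): the state, without advancing time (a new reading comes with each control period).
- read_camera(name): name is "scene" or "side" or "wrist"; returns a dict with "frame" (400x640x3 uint8, blue, green, red), "range_z" (400x640 float32, m along the optical axis (not along the pixel's ray), 0 where there is no reading), "vfov" (degrees; the focal length in pixels is half the picture's height over the tangent of half this angle, whatever the lens; pixels are square), "cx", "cy" (the principal point, pixels), "k1" (the pictures are not rectified: a ray, as slopes to the right and down, at radius r is drawn at 1 + k1 r^2 times it, then the intrinsics apply), "origin" and "orientation" of the camera in the world. Camera axes: x right, y down, z forward; pixel columns grow to the right and rows downward; lengths in m; the calibration is good to about 2 mm. A picture is of the moment at which its call begins.
- ctrl.sign_off(): hands the job in; it is judged then, once.
The state is a dict: "time": time; "qpos": joint angles; "dq": joint speeds; "joint_efforts": joint torques, N m; "eef_pos": TCP position; "tcp_rot": TCP orientation; "contact_force": force on the tool from outside, world axes, zero at the start; "wrist_torque": the same for the moment, N m; "opening": opening from 0.0 (shut) to 1.0 (fully open); "finger_force": force on a finger pad.
Only numpy, scipy, OpenCV 4.12 (cv2) and the standard library are available. Lean on these libraries where they do the work, as an engineer would, in place of code of your own. Each camera call takes 0.05 s, during which the arm holds its last target. There are 200 camera calls.

## Working session

There is one attempt and no reset: what is moved stays moved. The work goes in short steps, Python scripts to look and compute and a shell command to move; the robot and the scene stay as the last step left them, time stands still between calls to the robot, and variables do not carry over. Pictures are saved under pics/ and viewed, at most 10 in all, crops included, and the job is handed in when it is done.

```bash
mkdir -p pics; ls; cat > h.py <<'E'
import numpy as np, cv2, pickle
from scipy.spatial.transform import Rotation as R
from plant import get_state, read_camera, ctrl
def shot(n,tag):
    c=read_camera(n); cv2.imwrite(f'pics/{tag}.png',c['frame']); pickle.dump(c,open(f'{tag}.pkl','wb')); return c
def K(c):
    f=c['frame'].shape[0]/2/np.tan(np.radians(c['vfov'])/2)
    return np.array([[f,0,c['cx']],[0,f,c['cy']],[0,0,1.]]),np.array([c['k1'],0,0,0.])
def rays(c,uv):
    k,d=K(c); p=cv2.undistortPoints(np.array(uv,float).reshape(-1,1,2),k,d).reshape(-1,2)
    return np.c_[p,np.ones(len(p))]
def cR(c): return R.from_quat(c['orientation'])
def world(c,uv):      # by depth
    uv=np.array(uv,float).reshape(-1,2); z=np.array([c['range_z'][int(round(v)),int(round(u))] for u,v in uv])
    return cR(c).apply(rays(c,uv)*z[:,None])+c['origin']
def plane(c,uv,h):    # by height
    r=cR(c).apply(rays(c,uv)); o=np.array(c['origin']); return o+r*((h-o[2])/r[:,2])[:,None]
def allw(c):
    H,W=c['range_z'].shape; u,v=np.meshgrid(np.arange(W),np.arange(H))
    r=rays(c,np.c_[u.ravel(),v.ravel()])*c['range_z'].reshape(-1,1)
    return (cR(c).apply(r)+c['origin']).reshape(H,W,3)
E
python3 - <<'E'
from h import *
for n in ('scene','side','wrist'):
    c=shot(n,n+'0'); print(n,c['vfov'],c['k1'],np.round(c['origin'],3),np.round(cR(c).as_matrix()[:,2],2))
s=get_state(); print(s)
a=cv2.imread('pics/scene0.png');b=cv2.imread('pics/side0.png')
E
```

```text
pics
scene 43.67260316909029 -0.1297488069683413 [ 1.196 -0.528  1.36 ] [-0.49  0.3  -0.82]
side 55.04709943577799 -0.07245935379194614 [-0.048  0.879  0.693] [ 0.39 -0.76 -0.52]
wrist 68.56394540996156 -0.006171509463697553 [ 0.233 -0.638  0.372] [-0.26 -0.06 -0.96]
{'time': 0.15, 'qpos': array([-1.46796175e+00,  2.87000072e-01,  1.57781449e+00, -2.83521161e-05,
        1.27858801e+00, -1.50000991e-01]), 'dq': array([ 1.39948607e-03, -1.61193084e-03, -3.67352687e-03,  1.35552169e-03,
        4.55794321e-06,  1.34726511e-03]), 'joint_efforts': array([ 2.68412823e-04, -4.06604290e+01, -2.93142414e+01, -1.60140544e-04,
        3.91657915e-03, -4.17911167e-06]), 'eef_pos': array([ 0.16882124, -0.65303385,  0.23025386]), 'tcp_rot': array([ 9.92018986e-01,  1.26085341e-01,  7.77221184e-06, -9.05028003e-04]), 'contact_force': array([-0.59217318, -0.45851604,  0.63993475]), 'wrist_torque': array([0.00069457, 0.03987535, 0.0324961 ]), 'finger_force': 0.0, 'opening': 1.0054582817237658}
```

View pics/scene0.png

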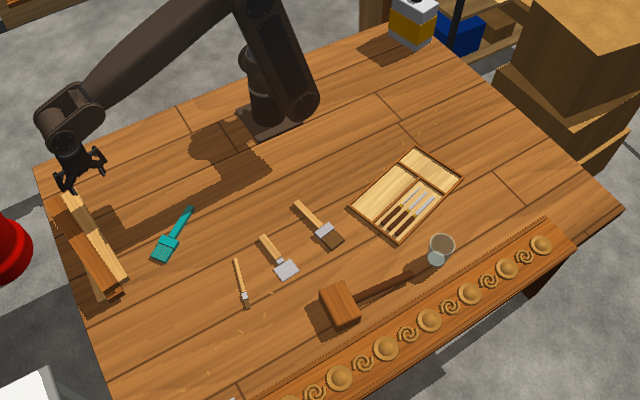

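View pics/side0.png

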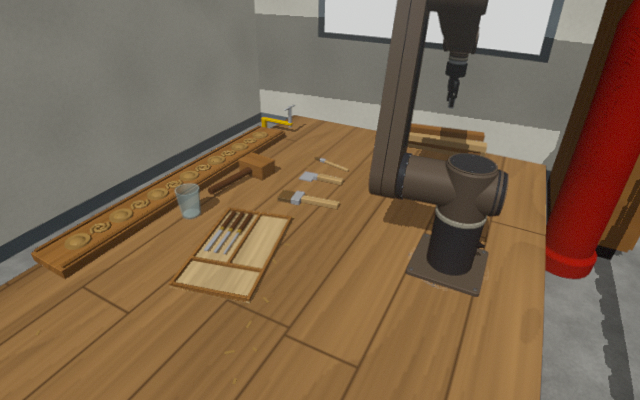

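Scene view: the turquoise brush (172,236) is a decoy, and the thin brush (241,283) is the look-alike. The scraper is at (278,257) with a steel blade, and the wide brush at (319,224) has brown bristles and a ferrule. The tray is centred at about (405,195), with its long bay at about (385,190) and its cross bay at about (437,163). I choose the brush at (319,224) and the scraper at (278,257), and will check both in a close crop and measure them.

```bash
python3 - <<'E'
from h import *
c=pickle.load(open('scene0.pkl','rb'))
P=allw(c); Z=P[...,2]
crop=c['frame'][130:320,220:480]; cv2.imwrite('pics/crop1.png',cv2.resize(crop,None,fx=3,fy=3,interpolation=cv2.INTER_CUBIC))
print('bench z',np.median(Z[150:160,330:345]),np.median(Z[255:265,310:320]))
def comp(roi,lo,hi,z0):
    u0,v0,u1,v1=roi; m=(Z[v0:v1,u0:u1]>lo)&(Z[v0:v1,u0:u1]<hi)
    n,l,s,_=cv2.connectedComponentsWithStats(m.astype(np.uint8)); 
    for i in range(1,n):
        if s[i,4]<60: continue
        p=P[v0:v1,u0:u1][l==i]; r=cv2.minAreaRect((p[:,:2]*1000).astype(np.float32))
        print(s[i],'rect',np.round(r[0]),np.round(r[1]),round(r[2],1),'z',np.round(np.percentile(p[:,2],[5,50,95])*1000))
        # handle portion
        q=p[p[:,2]>.013]
        if len(q)>30:
            r=cv2.minAreaRect((q[:,:2]*1000).astype(np.float32)); print('   high',np.round(r[0]),np.round(r[1]),round(r[2],1))
comp((222,190,350,320),.006,.05,0)
print('tray');comp((335,135,475,255),.009,.04,0)
print(np.round(plane(c,[(347,207),(398,244),(463,178),(415,147)],.016)*1000))
print(np.round(world(c,[(385,190),(437,163)])*1000))
E
```

```text
bench z -0.0003123470866615019 -0.0002618971451856522
[ 71  10  52  51 759] rect [495. -91.] [212.  69.] 5.4 z [10. 17. 23.]
   high [494. -97.] [210.  61.] 9.8
[ 35  44  29  32 309] rect [ 505. -264.] [123.  28.] 4.0 z [ 9. 18. 24.]
   high [ 502. -264.] [115.  28.] 4.8
[ 12  67  17  54 216] rect [ 552. -391.] [ 17. 175.] 74.1 z [ 7. 10. 15.]
   high [ 555. -391.] [ 11. 165.] 77.1
[ 96 104  14  26  81] rect [ 753. -230.] [ 5. 90.] 82.3 z [10. 30. 47.]
   high [ 753. -229.] [ 3. 90.] 82.3
tray
[  12    7  117  104 1503] rect [542. 229.] [225. 377.] 14.7 z [ 9. 15. 21.]
   high [546. 226.] [219. 369.] 14.6
[ 49  56  44  41 225] rect [608. 178.] [ 25. 209.] 14.7 z [10. 17. 25.]
   high [613. 177.] [ 18. 205.] 13.7
[ 58  61  41  40 248] rect [636. 185.] [ 27. 198.] 13.5 z [10. 17. 24.]
   high [638. 186.] [ 17. 197.] 14.3
[ 0 95 10 18 96] rect [581. -65.] [28. 63.] 56.9 z [10. 14. 20.]
   high [583. -66.] [28. 58.] 56.9
[ 96 109  18  10  92] rect [778. 172.] [54. 17.] 33.3 z [11. 26. 38.]
   high [778. 172.] [54. 17.] 33.3
[[497.  19.  16.]
 [693.  78.  16.]
 [606. 421.  16.]
 [412. 365.  16.]]
[[497. 173.  -2.]
 [505. 391.   9.]]
```

View pics/crop1.png

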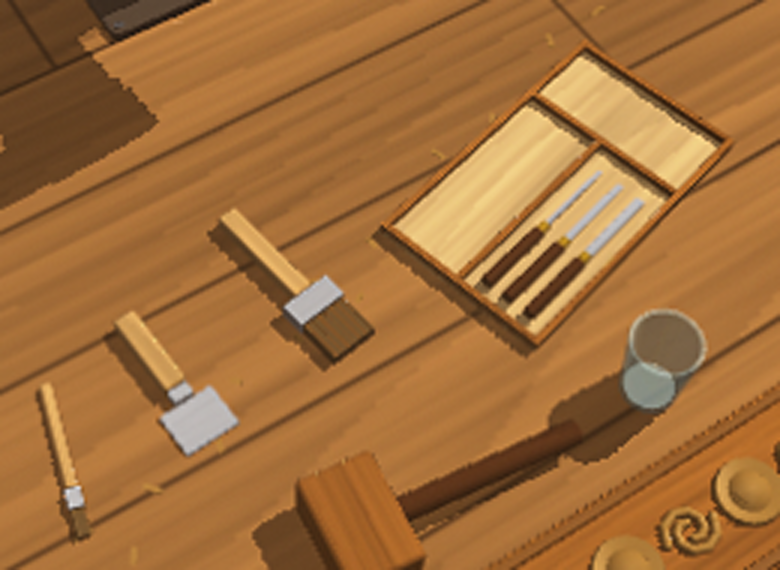

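The crop shows the wide brush with its handle end at crop (231,215) and bristle end at (355,343). The scraper, with its bare steel blade, runs from (128,320) to (213,437). The thin brush is at (62,460). The tray's long bay is empty at (480,190) and its cross bay at (635,120). The choice is confirmed, so I move above the brush.

```bash
python3 -m crank '[[[455,-460,0],5,0],[[455,-460,0],5,0],[[455,-460,0],5,0],[[455,-460,0],5,0],[[455,-460,0],5,0],[[455,-460,0],5,0],[[455,-460,0],5,0],[[455,-460,0],5,0],[[455,-460,0],5,0],[[455,-460,0],5,0]]' 40
```

```text
time: 1.15
eef_pos: [0.4209, -0.2194, 0.2313]
tcp_rot: [0.997, 0.082, 0.0, 0.0]
contact_force: [0.8, -0.6, -0.2]
opening: 1.003
finger_force: 0.0
```

```bash
cat >> h.py <<'E'
def togo(p,yaw=None):   # p world mm, yaw deg of tool x
    s=get_state(); r=R.from_quat(s['tcp_rot']); d=r.inv().apply(np.array(p)-s['eef_pos']*1000)
    x=r.as_matrix()[:,0]; y0=np.degrees(np.arctan2(x[1],x[0]))
    print('tcp',np.round(s['eef_pos']*1000,1),'yaw',round(y0,2),'shift',np.round(d,1),'turn',None if yaw is None else round((y0-yaw+180)%360-180,2),'t',s['time'])
E
python3 - <<'E'
from h import *
c=pickle.load(open('scene0.pkl','rb'))
print(np.round(plane(c,[(297,201.7),(338.3,244.3)],.018)*1000), np.round(plane(c,[(262.7,236.5),(291,276)],.01)*1000))
togo((495,-94,230),9)
E
```

```text
[[ 396. -108.   18.]
 [ 598.  -80.   18.]] [[ 448. -263.   10.]
 [ 611. -255.   10.]]
tcp [ 420.9 -219.4  231.3] yaw 9.46 shift [  93.8 -111.5    1.3] turn 0.46 t 1.15
```

```bash
python3 -m crank '[[[96,-111,0],1.5,0],[[96,-111,0],1.5,0],[[96,-111,0],1.5,0],[[96,-111,0],1.5,0],[[96,-111,0],1.5,0],[[96,-111,0],1.5,0]]'; python3 - <<'E'
from h import *
shot('wrist','w1'); togo((497,-94,230),8)
E
```

```text
time: 1.75
eef_pos: [0.4963, -0.0967, 0.231]
tcp_rot: [0.998, 0.069, -0.0, 0.0]
contact_force: [1.4, -0.8, -0.1]
opening: 1.001
finger_force: 0.0
tcp [496.2 -97.1 231.1] yaw 7.89 shift [ 1.2 -3.   1.1] turn -0.11 t 1.8
```

View pics/w1.png

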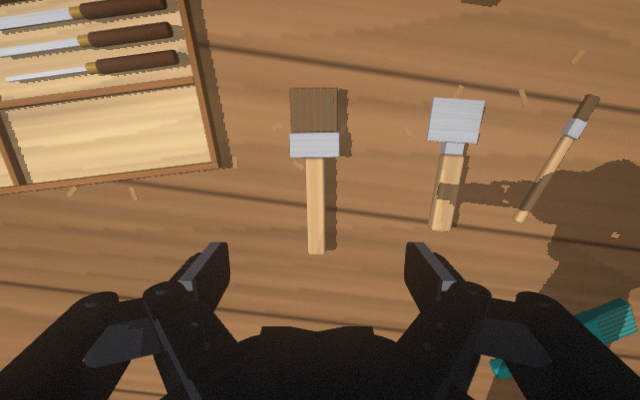

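Wrist view: the brush runs from its handle end at (316,252) to its bristle end at (314,88). The scraper runs from (441,230) to (458,98). The tray's near corner (outer, −x−y) is at (217,166), its near wall runs along y≈165–188, and its −y wall rises to (182,0).

```bash
python3 - <<'E'
from h import *
c=pickle.load(open('w1.pkl','rb'))
a=plane(c,[(316.5,253),(314.5,88)],.018)[:,:2]*1000; d=a[1]-a[0]
print('brush',a.round(1),np.linalg.norm(d).round(1),'yaw',np.degrees(np.arctan2(d[1],d[0])).round(2),'mid',a.mean(0).round(1))
b=plane(c,[(306,200),(324,200)],.02)[:,:2]*1000; print('handle',b.round(1))
a=plane(c,[(440.5,230),(458,99)],.01)[:,:2]*1000; d=a[1]-a[0]
print('scraper',a.round(1),np.linalg.norm(d).round(1),np.degrees(np.arctan2(d[1],d[0])).round(2),a.mean(0).round(1))
t=plane(c,[(217,166),(182,0),(0,188)],.016)[:,:2]*1000;print('tray',t.round(1))
for i in(1,2):
  d=t[i]-t[0];print(np.degrees(np.arctan2(d[1],d[0])).round(2),np.linalg.norm(d))
P=allw(c); print('bench',np.median(P[200:240,240:280,2]),'handle top',np.median(P[190:240,312:320,2]))
# handle mask by height
m=(P[...,2]>.012); m[:, :280]=0; m[:,360:]=0; m[262:]=0
q=(P[m][:,:2]*1000).astype(np.float32); print(cv2.minAreaRect(q))
E
```

```text
brush [[ 389.7 -113.1]
 [ 593.2  -82.4]] 205.8 yaw 8.59 mid [491.5 -97.7]
handle [[ 460.8  -89.9]
 [ 463.9 -112.2]]
scraper [[ 441.6 -271.8]
 [ 605.4 -251.3]] 165.1 7.16 [ 523.5 -261.6]
tray [[487.5  23.9]
 [661.9  70.2]
 [421.7 294.4]]
14.88 180.41082538890493
103.68 278.4007008504635
bench -0.0006295028609104025 handle top 0.01935607991573865
((490.7981872558594, -96.93477630615234), (208.196044921875, 59.93490219116211), 9.21172046661377)
```

```bash
python3 -m crank '[[[-5,0,50],-0.8,0],[[-5,0,100],-0.8,0],[[-5,0,150],-0.8,0],[[-5,0,185],-0.8,0],[[-5,0,210],-0.8,0],[[-5,0,222],-0.8,0],[[-5,0,228],-0.8,0],[[-5,0,228],-0.8,0],[[-5,0,228],-0.8,0]]'; python3 - <<'E'
from h import *
togo((491.5,-97.3,3),8.7)
E
```

```text
time: 2.7
eef_pos: [0.493, -0.0976, 0.0048]
tcp_rot: [0.997, 0.076, 0.001, 0.001]
contact_force: [0.0, 0.4, 0.4]
opening: 1.0
finger_force: 0.0
tcp [493.  -97.6   4.8] yaw 8.76 shift [-1.5 -0.5  1.8] turn 0.06 t 2.7
```

```bash
python3 -m crank '[[[-1,0,2],0,60],[[-1,0,2],0,120],[[-1,0,2],0,160],[[-1,0,2],0,200],[[-1,0,2],0,255],[[-1,0,2],0,255],[[-1,0,2],0,255],[[-1,0,2],0,255],[[-1,0,2],0,255]]' 50
```

```text
time: 3.6
eef_pos: [0.4913, -0.097, 0.0018]
tcp_rot: [0.997, 0.077, 0.0, 0.0]
contact_force: [0.6, 1.6, 5.9]
opening: 0.265
finger_force: 51.2
```

```bash
python3 -m crank '[[[0,0,-20],0,255],[[0,0,-60],0,255],[[0,0,-100],0,255],[[0,0,-120],-4,255],[[10,-30,-130],-12,255],[[20,-70,-130],-20,255],[[30,-110,-130],-28,255],[[40,-150,-130],-36,255],[[48,-190,-130],-44,255],[[52,-220,-130],-52,255]]'; python3 - <<'E'
from h import *
togo((507.5,164.1,132),104.3)
E
```

```text
time: 4.6
eef_pos: [0.5075, 0.1304, 0.1299]
tcp_rot: [0.861, 0.509, -0.001, -0.001]
contact_force: [0.3, 0.1, -1.1]
opening: 0.271
finger_force: 50.2
tcp [507.5 130.4 129.9] yaw 61.18 shift [ 29.5 -16.2  -2.1] turn -43.12 t 4.6
```

```bash
python3 -m crank '[[[6,-3,0],-8,255],[[12,-6,0],-16,255],[[18,-10,0],-24,255],[[24,-13,0],-32,255],[[29,-16,0],-40,255],[[29,-16,0],-43,255],[[29,-16,0],-43,255],[[29,-16,0],-43,255]]'; python3 - <<'E'
from h import *
togo((507.5,164.1,132),104.3)
shot('scene','s2');shot('wrist','w2')
E
```

```text
time: 5.4
eef_pos: [0.5081, 0.1613, 0.1302]
tcp_rot: [0.618, 0.786, -0.001, -0.001]
contact_force: [-0.4, -0.5, -1.3]
opening: 0.268
finger_force: 50.2
tcp [508.1 161.3 130.2] yaw 103.71 shift [ 2.8  0.1 -1.8] turn -0.59 t 5.4
```

View pics/w2.png

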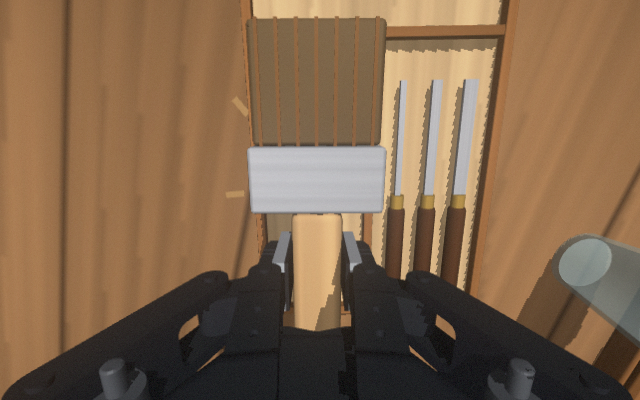

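Wrist view: the brush is held level, with the handle centred at x≈317. The tray's left outer edge runs (241,10)–(261,240) and its right outer edge (516,10)–(482,240). The cross wall is at about y=32 for x 390–505. I'll compute the tray pose from these edges.

```bash
python3 - <<'E'
from h import *
c=pickle.load(open('w2.pkl','rb'))
t=plane(c,[(241,10),(260,240),(516,10),(482,240),(450,27),(450,38)],.016)[:,:2]*1000; print(t.round(1))
for i,j in((1,0),(3,2)):
  d=t[j]-t[i];print('yaw y-axis',np.degrees(np.arctan2(d[1],d[0])).round(2)-90)
# depth-based tray walls from scene s2: fit
s=pickle.load(open('scene0.pkl','rb'))
for yaw in(14.0,14.4,14.8):
  a=np.radians(yaw); X=np.array([np.cos(a),np.sin(a)]);Y=np.array([-X[1],X[0]])
  L=(t[:2]@X);Rr=(t[2:4]@X); cx=(L.mean()+Rr.mean())/2; wy=(t[4:]@Y)
  cy=wy.mean()-76; C=X*cx+Y*cy
  print(yaw,'L',L.round(1),'R',Rr.round(1),'wall y',wy.round(1),'C',C.round(1),'bay',(C-54*X-51*Y).round(1),'sbay',(C+127*Y).round(1))
E
```

```text
[[416.5 288.1]
 [467.  102.5]
 [623.5 339. ]
 [671.1 152.4]
 [577.9 315.5]
 [580.6 308.1]]
yaw y-axis 15.230000000000004
yaw y-axis 14.299999999999997
14.0 L [473.8 477.9] R [687. 688.] wall y [166.3 158.5] C [543.5 224.5] bay [503.5 162. ] sbay [512.8 347.8]
14.4 L [475.  477.8] R [688.2 687.9] wall y [161.8 154. ] C [543.6 224.1] bay [504.  161.3] sbay [512.  347.2]
14.8 L [476.2 477.7] R [689.4 687.8] wall y [157.4 149.5] C [543.7 223.8] bay [504.5 160.7] sbay [511.2 346.5]
```

```bash
python3 -m crank '[[[1,-3,30],-0.8,255],[[1,-3,65],-0.8,255],[[1,-3,90],-0.8,255],[[1,-3,105],-0.8,255],[[1,-3,110],-0.8,255],[[1,-3,113],-0.8,255],[[1,-3,115],-0.8,255],[[1,-3,117],-0.8,255],[[1,-3,118],-0.8,255],[[1,-3,118],-0.8,255]]'; python3 - <<'E'
from h import *
togo((505,162,8),104.5)
E
```

```text
time: 6.5
eef_pos: [0.506, 0.1618, 0.0138]
tcp_rot: [0.612, 0.791, 0.0, 0.0]
contact_force: [0.0, 0.1, -1.4]
opening: 0.266
finger_force: 50.2
tcp [506.  161.8  13.8] yaw 104.59 shift [ 0.4 -0.9  5.8] turn 0.09 t 6.5
```

```bash
python3 -m crank '[[[0,-1,2],0,255],[[0,-1,3],0,255],[[0,-1,4],0,255],[[0,-1,5],0,255],[[0,-1,5],0,255],[[0,-1,5],0,255]]'; python3 - <<'E'
from h import *
togo((505,162,8),104.5); shot('scene','s3')
E
```

```text
time: 7.1
eef_pos: [0.5047, 0.1615, 0.0083]
tcp_rot: [0.612, 0.791, -0.0, -0.0]
contact_force: [0.5, -0.2, -1.7]
opening: 0.271
finger_force: 50.2
tcp [504.7 161.5   8.3] yaw 104.59 shift [0.4 0.4 0.3] turn 0.09 t 7.1
```

```bash
python3 -m crank '[[[0,0,0.5],0,255],[[0,0,1],0,255],[[0,0,1],0,255]]'; 
```

```text
time: 7.45
eef_pos: [0.5049, 0.1616, 0.0079]
tcp_rot: [0.612, 0.791, -0.0, -0.0]
contact_force: [-1.8, 0.1, 3.1]
opening: 0.268
finger_force: 50.9
```

```bash
python3 -m crank '[[[0,0,0],0,170],[[0,0,0],0,150],[[0,0,0],0,130],[[0,0,0],0,115],[[0,0,0],0,110],[[0,0,0],0,110],[[0,0,0],0,110]]'; python3 -m crank '[[[0,0,-10],0,110],[[0,0,-35],0,110],[[0,0,-80],0,110],[[0,0,-130],0,60],[[0,0,-180],0,0],[[0,0,-190],0,0],[[0,0,-190],0,0]]'; python3 - <<'E'
from h import *
c=shot('scene','s4'); c=shot('wrist','w4')
togo((523.5,-261.5,200),7.2)
E
```

```text
time: 8.15
eef_pos: [0.5047, 0.1615, 0.0073]
tcp_rot: [0.612, 0.791, -0.0, 0.0]
contact_force: [0.1, 0.6, -0.1]
opening: 0.568
finger_force: 0.0
time: 8.85
eef_pos: [0.5064, 0.1618, 0.2013]
tcp_rot: [0.612, 0.791, 0.003, 0.003]
contact_force: [-0.3, -0.3, -0.9]
opening: 1.0
finger_force: 0.0
tcp [503.9 161.4 196.3] yaw 104.58 shift [-414.3  -87.5   -3.6] turn 97.38 t 8.95
```

View pics/w4.png

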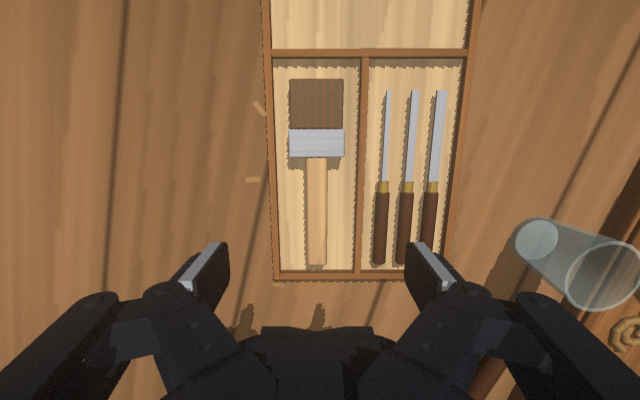

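Wrist view: the brush lies inside the long bay, spanning (290–344, 79–265), clear of the walls at x 272/362 and y 58/270. Next is the scraper.

```bash
python3 -m crank '[[[-41,-9,-3],8,0],[[-82,-18,-3],16,0],[[-123,-27,-3],24,0],[[-164,-36,-3],32,0],[[-205,-45,-3],40,0],[[-246,-54,-3],48,0],[[-287,-63,-3],56,0],[[-328,-72,-3],64,0],[[-370,-80,-3],72,0],[[-414,-87,-3],80,0]]'; python3 - <<'E'
from h import *
togo((523.5,-261.5,200),7.2)
c=pickle.load(open('w4.pkl','rb'))
t=plane(c,[(262,5),(274,280),(482,5),(443,281),(310,49),(310,57),(430,49),(430,57),(310,270),(310,279)],.016)[:,:2]*1000
a=np.radians(14.5); X=np.array([np.cos(a),np.sin(a)]);Y=np.array([-X[1],X[0]])
print(np.c_[t@X,t@Y].round(1))
E
```

```text
time: 9.95
eef_pos: [0.5231, -0.2617, 0.1968]
tcp_rot: [0.978, 0.21, -0.002, -0.002]
contact_force: [0.8, 1.1, -0.5]
opening: 1.002
finger_force: 0.0
tcp [ 523.1 -261.7  196.8] yaw 24.24 shift [ 0.4 -0.  -3.2] turn 17.04 t 9.95
[[ 475.8  200.1]
 [ 476.6 -100.9]
 [ 690.7  201. ]
 [ 687.4 -102.4]
 [ 522.4  161. ]
 [ 522.4  153.6]
 [ 643.7  161.4]
 [ 644.5  154. ]
 [ 521.4  -87. ]
 [ 521.4  -99.5]]
```

```bash
python3 -m crank '[[[0,0,0],8.5,0],[[0,0,0],17,0],[[0,0,0],17,0],[[0,0,0],17,0]]'; python3 - <<'E'
from h import *
c=shot('wrist','w5'); togo((523.5,-261.5,200),7.2)
P=allw(c); m=(P[...,2]>.012); m[:,:270]=0; m[:,370:]=0; m[275:]=0
q=(P[m][:,:2]*1000).astype(np.float32); print('handle',cv2.minAreaRect(q),q.shape)
E
```

```text
time: 10.35
eef_pos: [0.5238, -0.2603, 0.1979]
tcp_rot: [0.998, 0.068, -0.002, -0.001]
contact_force: [0.4, 0.2, 0.4]
opening: 0.999
finger_force: 0.0
tcp [ 524.1 -260.3  198.5] yaw 7.75 shift [-0.7  1.1 -1.5] turn 0.55 t 10.4
handle ((517.1038818359375, -262.4664306640625), (147.55894470214844, 25.986249923706055), 4.7592244148254395) (2228, 2)
```

View pics/w5.png

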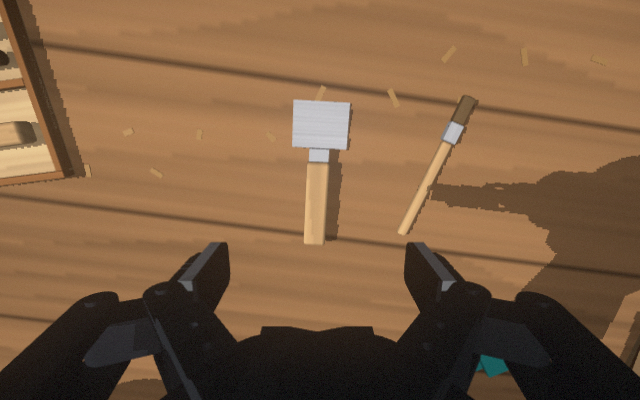

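Wrist view: the scraper runs from its handle end at (314,244) to its blade end at (322,101), with the handle/neck joint at (318,162). The thin brush is well clear at (437,165).

```bash
python3 - <<'E'
from h import *
c=pickle.load(open('w5.pkl','rb'))
h=plane(c,[(314.3,244),(318,162.5)],.02)[:,:2]*1000; b=plane(c,[(322,101)],.004)[:,:2]*1000
d=b[0]-h[0]; print(h.round(1),b.round(1),np.linalg.norm(d),np.degrees(np.arctan2(d[1],d[0])),(h[0]+b[0])/2, np.linalg.norm(h[1]-h[0]))
yaw=np.arctan2(d[1],d[0]); togo([*((h[0]+b[0])/2),2],np.degrees(yaw))
E
```

```text
[[ 444.9 -269.4]
 [ 541.6 -260.5]] [[ 606.5 -256. ]] 162.12616370670818 4.75747775176235 [ 525.70823369 -262.68624745] 97.06873236812196
tcp [ 524.1 -260.3  198.5] yaw 7.75 shift [  1.7   3.  196.5] turn 3.0 t 10.4
```

```bash
python3 -m crank '[[[2,3,45],3,0],[[2,3,90],3,0],[[2,3,135],3,0],[[2,3,165],3,0],[[2,3,185],3,0],[[2,3,193],3,0],[[2,3,196],3,0],[[2,3,196],3,0],[[2,3,196],3,0]]'; python3 - <<'E'
from h import *
togo((526,-262.6,2),4.8)
E
```

```text
time: 11.3
eef_pos: [0.5282, -0.2644, 0.0059]
tcp_rot: [0.999, 0.04, 0.001, 0.001]
contact_force: [-0.5, -0.6, 0.7]
opening: 0.997
finger_force: 0.0
tcp [ 528.2 -264.4    5.9] yaw 4.62 shift [-2.1 -2.   3.9] turn -0.18 t 11.3
```

```bash
python3 -m crank '[[[-1,-1,2],0,60],[[-1,-1,2],0,120],[[-1,-1,2],0,160],[[-1,-1,2],0,200],[[-1,-1,2],0,255],[[-1,-1,2],0,255],[[-1,-1,2],0,255],[[-1,-1,2],0,255],[[-1,-1,2],0,255]]' 50
```

```text
time: 12.2
eef_pos: [0.5265, -0.2631, 0.0028]
tcp_rot: [0.999, 0.04, 0.0, 0.0]
contact_force: [0.3, 0.5, 4.2]
opening: 0.29
finger_force: 50.7
```

```bash
python3 -m crank '[[[0,0,-20],0,255],[[0,0,-60],0,255],[[0,0,-100],0,255],[[0,-20,-130],0,255],[[2,-60,-140],0,255],[[6,-105,-140],-2,255],[[9,-150,-140],-4,255],[[12,-195,-140],-6,255],[[15,-240,-140],-8,255],[[18,-285,-140],-10,255]]'; python3 - <<'E'
from h import *
togo((512,347.7,143),14.5)
E
```

```text
time: 13.2
eef_pos: [0.5199, 0.0245, 0.1411]
tcp_rot: [0.992, 0.127, -0.001, -0.0]
contact_force: [0.5, -0.1, -1.7]
opening: 0.294
finger_force: 50.2
tcp [519.9  24.5 141.1] yaw 14.65 shift [  74.1 -314.7   -1.8] turn 0.15 t 13.2
```

```bash
python3 -m crank '[[[10,-40,0],0,255],[[20,-85,0],0,255],[[31,-130,0],0,255],[[42,-175,0],0,255],[[52,-220,0],0,255],[[62,-262,0],0,255],[[70,-295,0],0,255],[[74,-313,0],0,255],[[74,-313,0],0,255],[[74,-313,0],0,255]]'; python3 - <<'E'
from h import *
togo((512,347.7,8.8),14.5); shot('wrist','w6')
E
```

```text
time: 14.2
eef_pos: [0.5136, 0.3434, 0.1413]
tcp_rot: [0.992, 0.127, -0.001, 0.001]
contact_force: [-0.1, -0.5, -1.8]
opening: 0.288
finger_force: 50.2
tcp [513.6 343.4 141.3] yaw 14.6 shift [ -0.2  -4.7 132.5] turn 0.1 t 14.2
```

View pics/w6.png

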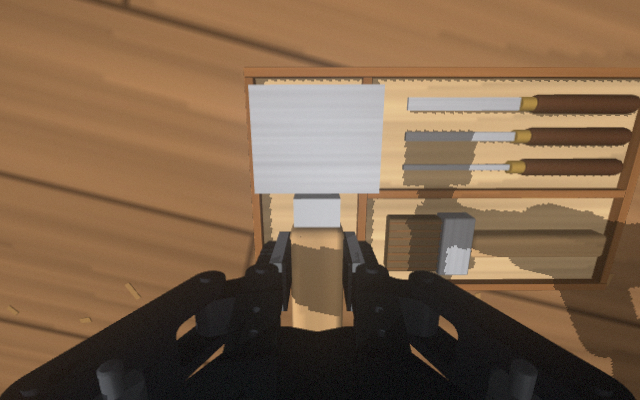

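Wrist view: the scraper is held level with its blade at (250–383, 85–192). The cross bay lies between the left outer edge at x≈246 and the cross wall at x≈362–372, with the far wall at y≈68–77. The brush still lies in its bay. I'll check the bay centre numerically.

```bash
python3 - <<'E'
from h import *
c=pickle.load(open('w6.pkl','rb'))
t=plane(c,[(245,70),(255,240),(363,80),(372,80),(357,210),(367,210),(300,67),(600,68),(300,77)],.016)[:,:2]*1000
a=np.radians(14.5); X=np.array([np.cos(a),np.sin(a)]);Y=np.array([-X[1],X[0]])
print(np.c_[t@X,t@Y].round(1)); print('bay est',X@[512,347.7],Y@[512,347.7])
togo((512,347.7,8.8),14.5)
E
```

```text
[[687.3 262.9]
 [532.  262.7]
 [679.6 162.7]
 [679.7 155.1]
 [563.2 163.4]
 [563.2 153.8]
 [689.8 216.3]
 [690.1 -38.4]
 [681.9 216.4]]
bay est 582.7487192833205 208.43037248359403
tcp [513.8 342.9 141.6] yaw 14.54 shift [ -0.3  -5.2 132.8] turn 0.04 t 14.25
```

```bash
python3 -m crank '[[[0,-4,30],0,255],[[0,-4,70],0,255],[[0,-4,100],0,255],[[0,-4,115],0,255],[[0,-4,122],0,255],[[0,-4,126],0,255],[[0,-4,128],0,255],[[0,-4,130],0,255],[[0,-4,130],0,255],[[0,-4,130],0,255]]'; python3 - <<'E'
from h import *
togo((512,347.2,8.8),14.5)
E
```

```text
time: 15.25
eef_pos: [0.5135, 0.3484, 0.0131]
tcp_rot: [0.992, 0.127, 0.001, -0.0]
contact_force: [-0.2, 0.9, -1.0]
opening: 0.288
finger_force: 50.2
tcp [513.5 348.4  13.1] yaw 14.59 shift [-1.7  0.8  4.3] turn 0.09 t 15.25
```

```bash
python3 -m crank '[[[-1,0,1],0,255],[[-1,0,2],0,255],[[-1,0,3],0,255],[[-1,0,3],0,255],[[-1,0,3],0,255]]'
```

```text
time: 15.75
eef_pos: [0.512, 0.3479, 0.0092]
tcp_rot: [0.992, 0.127, -0.0, 0.0]
contact_force: [-0.6, 0.8, -1.7]
opening: 0.292
finger_force: 50.2
```

```bash
python3 -m crank '[[[0,0,0.5],0,255],[[0,0,1],0,255],[[0,0,1],0,255]]'
```

```text
time: 16.05
eef_pos: [0.5122, 0.3479, 0.0088]
tcp_rot: [0.992, 0.127, -0.0, 0.0]
contact_force: [-1.2, -2.1, 2.3]
opening: 0.29
finger_force: 50.6
```

Contact with the floor. I release with a gap of about 50 mm and rise.

```bash
python3 -m crank '[[[0,0,0],0,170],[[0,0,0],0,150],[[0,0,0],0,130],[[0,0,0],0,115],[[0,0,0],0,110],[[0,0,0],0,110],[[0,0,0],0,110]]'; python3 -m crank '[[[0,0,-10],0,110],[[0,0,-35],0,110],[[0,0,-80],0,110],[[0,0,-130],0,60],[[0,0,-180],0,0],[[0,0,-190],0,0],[[0,0,-190],0,0],[[0,0,-190],0,0]]'; python3 - <<'E'
from h import *
shot('wrist','w7')
E
```

```text
time: 16.75
eef_pos: [0.512, 0.3479, 0.0083]
tcp_rot: [0.992, 0.127, -0.0, 0.0]
contact_force: [0.1, -0.2, 0.1]
opening: 0.567
finger_force: 0.0
time: 17.55
eef_pos: [0.5113, 0.3475, 0.1972]
tcp_rot: [0.992, 0.127, -0.001, 0.0]
contact_force: [-0.0, -0.5, 0.1]
opening: 0.998
finger_force: 0.0
```

View pics/w7.png

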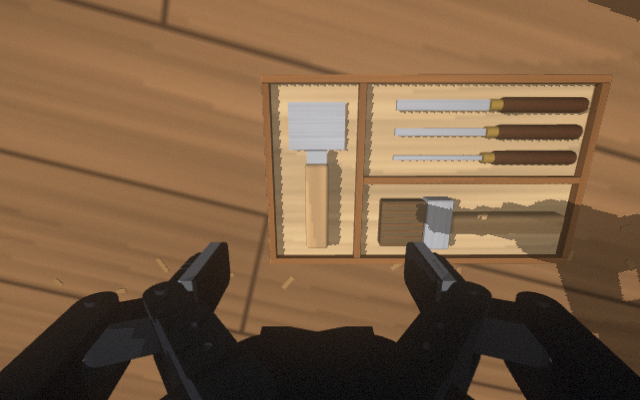

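Wrist view: the scraper lies inside the cross bay (288–347, 102–248), and the brush lies inside the long bay (378–560, 198–248). Both are clear of the walls, and the gripper is well above them.

```bash
python3 -c "
from plant import ctrl
print(ctrl.sign_off())"
```

```text
the job is handed in; nothing more can be done
None
```

The wide flat brush lies flat in the tray's long compartment and the scraper flat in the crosswise one, both clear of the walls in the last wrist picture; I handed the job in at about 17.6 s of the 64 s allowed.

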